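Bleed the specimen extruder's hand pump and set its return screw

TASK

Air has got into the hydraulic hand pump of the bench specimen extruder. With the return screw (the flat-headed thumbscrew on the valve block) still open as it stands, work the sprung pump lever through at least three full strokes, right down and right back up each time; then turn the screw in clockwise until it seats and back it off a quarter turn. Finish still gripping the screw head so it cannot turn while I nip up its lock nut, and leave the mould, sieve, tin and spanner on the bench where they are.

Things in the scene. Friction and masses are not known exactly. Their poses are not given: they have to be found in the camera images.
- extruder: The whole machine, fixed: grey base plate (220 x 660 x 12 mm), hand pump in the middle, at its +y end an open four-rod ram frame 320 mm high (nearest rods at y +210 mm). Origin on the bench below the lever's hinge; z up, +x to the far side; the lever points along -y. Position and heading vary. The pressure gauge stands at x +20, y +42, top 180 mm up.
- lever_hinge (a point): Centre of the lever's hinge pin, 130 mm above the bench; the pin runs along the machine's x, so the lever swings in the machine's vertical y-z plane.
- lever_grip (a point): Point on the pump lever 320 mm from the hinge, amid the black rubber hand grip (27 mm diameter, 120 mm long, ending 380 mm from the hinge). The lever (20 mm tube) runs along this frame's y: -y points to the free end, x is the hinge axis. It stands about 290 mm above the bench at rest, 105 mm at the bottom of the stroke, with only the bench below.
- pump_lever (a joint): Lever angle in rad: 0 at its upper stop (0.52 rad, 30 degrees, above horizontal), growing as it is pressed, 0.60 at its lower stop (just below horizontal). A spring pushes it back up by itself: about 5 N at the grip at the top, 10 N at the bottom, some 4 N more at 1 rad/s as it is oil-damped. It starts at 0.
- screw_head (a point): Middle of the flat (spade) head of the return screw, a steel thumbscrew with vertical axis on the valve block, robot's side of the pump: x -85, y +30, z 145 mm from the machine's origin. Head 40 mm long (x), 9 mm thick (y), 127 to 161 mm above the bench (z, the screw axis); the frame turns with it. The lock nut below (24 mm wide) ends 117 mm up, the valve block 100 mm.
- return_screw (a joint): How far the screw is open, in rad: 0 when seated (a hard stop; the head then lies along the machine's x), growing as it is turned out, anticlockwise seen from above. It turns with light even friction (0.08 N m), stays where it is left and does not noticeably rise or sink. It starts 0.6 to 2.2 rad open. A quarter turn is 1.57.
- mould: Bystander: steel compaction mould, an open tube 115 mm in diameter, 116 mm high, on the robot's side of the ram frame. Origin at the centre of its underside.
- sieve: Bystander: round steel test sieve, 200 mm in diameter, 55 mm high, beyond the pump. Origin at the centre of its underside.
- tin: Bystander: aluminium moisture tin with lid, 72 mm in diameter, 46 mm high, beyond the lever. Origin at the centre of its underside.
- spanner: Bystander: steel spanner 180 mm long lying on the bench on the robot's side of the machine. Origin at its middle on the bench.

How it is judged:
By the outcome, as a careful person would: the job done as asked, in the order asked, and still so for the second after the job is handed in, while the arm keeps its last pose, push and grip.
It also fails if it takes over 61 s, if anything falls off the work surface, if the arm or the gripper's body presses on something with over 40 N, if the wrist force passes 120 N, or if a joint passes its speed limit or range.

ROBOT

A 6-joint arm with a two-finger parallel gripper is mounted at the origin on the work surface. World frame = base frame: x ahead of the robot, y to its left, z up, the work surface at z = 0. Lengths are in m, angles in rad, forces in N, time in s.
With the tool pointing down it reaches from about 0.3 to 0.825 m from the base axis. Payload 5.4 kg.
Tool frame: the origin (TCP) lies at the very end of the fingers, on their centre line; the grasp point (between the pads) lies 19 mm behind it; z points along the fingers, y is the line along which they close (so a half turn about z gives the same grasp; the last joint's range is limited). The gripper opens to 92 mm and grips with 3 to 60 N. Pads are 20 mm wide; open, the fingers measure 128 mm over their backs; the gripper's body (75 mm by 189 mm) begins 69 mm behind the grasp point.
Start: joints at [1.043, 0.158, 1.597, -0, 1.386, -0.21], TCP at [0.18, 0.546, 0.215] pointing down, gripper open.
Joint ranges: [-2.91, 2.91], [-0.94, 2.29], [0.18, 2.7], [-1.29, 4.43], [0.17, 2.64], [-3, 3]. Speed limits (rad/s): [2.57, 2.57, 3.14, 3.14, 3.14, 3.14].

INTERFACE

Orientations are given as a rotation vector (axis times angle).
In Python, from workcell import bot gives the robot as it stands. Calls block until the motion is done:
- bot.goto(position, orientation): joint-space move of the TCP to a pose.
- bot.line_to(position, rot=None, max_speed=0.15): straight line of the TCP; rot=None keeps the orientation; max_speed is the mean speed in m/s.
- bot.set_joints(angles): joint-space move.
- bot.set_gripper(opening, newtons=None): opening from 0.0 (shut) to 1.0 (fully open); newtons is the grip in N (None keeps the last); returns when the fingers have stopped.
- bot.hold(seconds).
- bot.inverse_kinematics(position, orientation): joint angles nearest the present ones, or None.
- bot.read_camera(name): name is "scene" or "top" or "wrist"; returns a dict with "pixels" (384x512x3 uint8, blue, green, red), "fx", "fy", "cx", "cy" (pixels), "R" (3x3) and "t" (3): a world point X has camera coordinates R X + t. Camera axes: x right, y down, z forward; pixel columns grow to the right and rows downward; lengths in m; the calibration is good to about 2 mm. A picture is of the moment at which its call begins. There is no depth.
A pose or a line that the arm cannot do raises bot.MotionError and nothing moves.
- bot.job_done(): hands the job in; it is judged then, once.
Readings, each from a call of its own:
- bot.current_clock(): time.
- bot.current_joints(): joint angles.
- bot.current_joint_vel(): joint speeds.
- bot.current_effort(): joint torques, N m.
- bot.current_ee_pos(): TCP position.
- bot.current_tool_rot(): TCP orientation.
- bot.current_contact_force(): force on the tool from outside, world axes, zero at the start.
- bot.current_ft_torque(): the same for the moment, N m.
- bot.current_opening(): opening from 0.0 (shut) to 1.0 (fully open).
- bot.current_grip_force(): force on a finger pad.
Only numpy, scipy, OpenCV 4.12 (cv2) and the standard library are available. Lean on these libraries where they do the work, as an engineer would, in place of code of your own. Each camera call takes 0.05 s, during which the arm holds its last target. There are 200 camera calls.

## Working session

There is one attempt and no reset: what is moved stays moved. The work goes in short steps, each a Python script; the robot and the scene stay as the last script left them, time stands still between calls to the robot, and variables do not carry over. Pictures are saved under pics/ and viewed, at most 10 in all, crops included, and the job is handed in when it is done.

```bash
ls; mkdir -p pics; python3 - <<'E'
from workcell import bot
import cv2,numpy as np
for n in ("scene","top"):
    c=bot.read_camera(n); cv2.imwrite(f"pics/{n}0.png",c["pixels"])
    print(n,c["fx"],c["cx"],c["cy"],c["R"],c["t"], -np.array(c["R"]).T@c["t"])
print(bot.current_clock(),bot.current_tool_rot())
E
```

```text
pics
scene 482.6979284627651 252.12141848687813 196.93642755053736 [[ 0.00838211  0.999962    0.00239352]
 [ 0.76799676 -0.00490472 -0.64043495]
 [-0.64039888  0.00720641 -0.76800869]] [-0.10570995 -0.33064569  1.86871324] [1.45154275 0.09061749 1.22368397]
top 494.18833164122134 252.31974191579874 176.1668379208174 [[-1.28298866e-02 -9.99912283e-01 -3.28941272e-03]
 [-9.80520384e-01  1.32257569e-02 -1.95971571e-01]
 [ 1.95997886e-01  7.11043183e-04 -9.80604060e-01]] [0.12886935 0.59107345 1.17645461] [0.35063033 0.12020414 1.26989366]
0.1 [-4.97038517e-01 -3.10139810e+00  2.44739875e-03]
```

View pics/scene0.png

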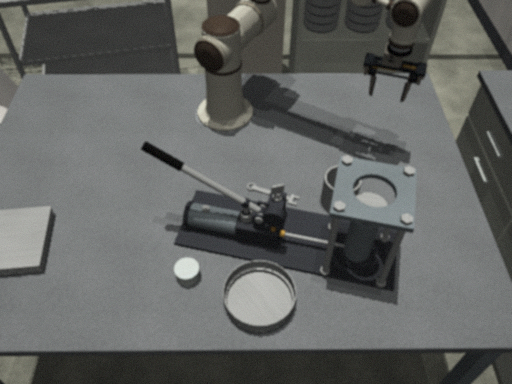

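View pics/top0.png

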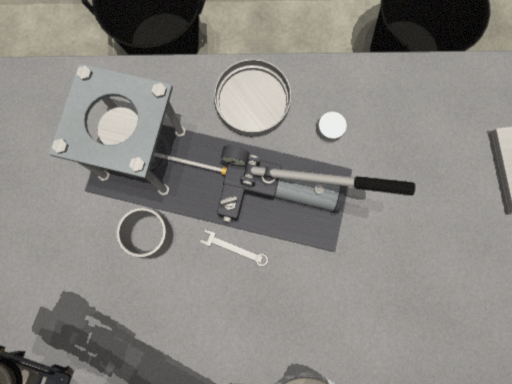

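Scene: the machine lies along −y with its ram frame at right. Top: screw head near (229,203), lever grip from (357,183) to (413,187), plate corners near (340,246) and (352,166). I'll enlarge this.

```bash
python3 - <<'E'
import cv2
a=cv2.imread("pics/top0.png")
l=cv2.resize(a[135:260,200:360],None,fx=5,fy=4.8,interpolation=cv2.INTER_CUBIC)
cv2.imwrite("pics/crop1.png",l); print(l.shape)
E
```

```text
(600, 800, 3)
```

View pics/crop1.png

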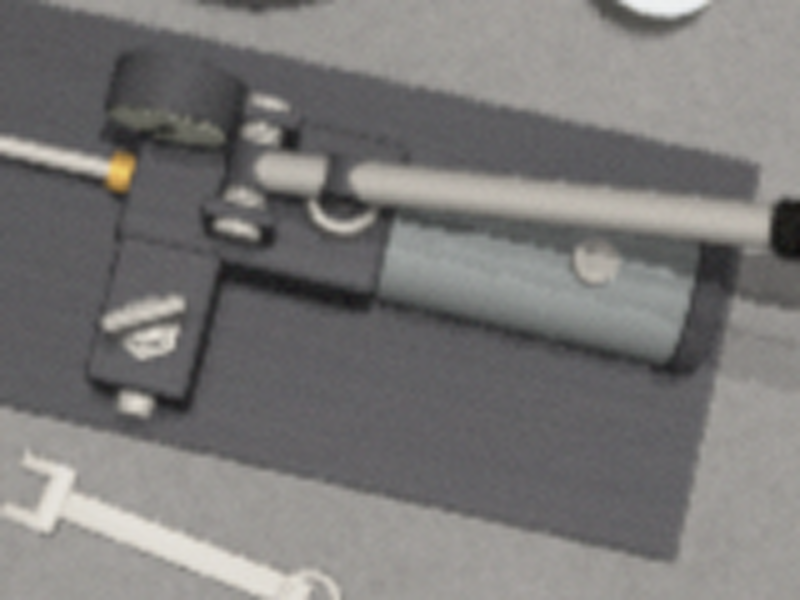

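```bash
cat > h.py <<'E'
import numpy as np
from scipy.spatial.transform import Rotation as Ro
from workcell import bot
def ray(c,u,v,z):
    R=np.array(c["R"]);o=-R.T@c["t"];d=R.T@[(u-c["cx"])/c["fx"],(v-c["cy"])/c["fy"],1]
    return o+d*(z-o[2])/d[2]
def proj(c,X):
    q=np.array(c["R"])@X+c["t"]; return np.array([c["fx"]*q[0]/q[2]+c["cx"],c["fy"]*q[1]/q[2]+c["cy"]])
E
python3 - <<'E'
from h import *
from scipy.optimize import least_squares
T=bot.read_camera("top");S=bot.read_camera("scene")
a=ray(T,335,251.7,.012);b=ray(T,352,169,.012);print(a,b,np.linalg.norm(a-b))
d=b-a;th0=np.arctan2(d[1],d[0]);print("th plate",th0)
s=ray(T,229,200.2,.161);print("screw",s)
p,q=ray(T,229-8.4,202.8,.161),ray(T,237.4,197.6,.161);print("head",np.linalg.norm(p-q),np.arctan2(*(p-q)[1::-1]))
L=lambda r:np.array([0,-r*np.cos(.52),.13+r*np.sin(.52)])
obs=[(T,np.array([-.085,.03,.161]),(229,200.2)),(T,L(.38),(413,187.5)),(T,L(.26),(355.5,182.5)),(S,L(.38),(145,147)),(S,L(.26),(182,166))]
W=lambda v,P:Ro.from_euler('z',v[2]).apply(P)+[v[0],v[1],0]
f=lambda v:np.concatenate([proj(c,W(v,P))-o for c,P,o in obs])
r=least_squares(f,[s[0],s[1],th0]);print(r.x,r.fun.round(1))
for P in([-.085,.03,.161],L(.38),L(.32),L(.0)):print(W(r.x,np.array(P)))
g=W(r.x,np.array([-.11,0,.0]));print("near plate edge dist of corner a:",Ro.from_euler('z',-r.x[2]).apply(a-[r.x[0],r.x[1],0]))
E
```

```text
[ 0.40535202 -0.08451839  0.012     ] [ 0.61756549 -0.13842365  0.012     ] 0.21895281694222113
th plate -0.24875327223543628
screw [0.51743724 0.1745725  0.161     ]
head 0.03979104759636518 1.8612781099357667
[ 0.59209039  0.12761835 -0.24039986] [-1.1  0.3  0.2  0.2 -0.9 -1.  -2.3 -2.1  0.1  0.8]
[0.51667748 0.17699337 0.161     ]
[ 0.51357482 -0.19266966  0.31881445]
[ 0.52597201 -0.14209787  0.28900164]
[0.59209039 0.12761835 0.13      ]
near plate edge dist of corner a: [-0.13086046 -0.25049702  0.012     ]
```

```bash
cat >> h.py <<'E'
O=np.array([.5915,.1270,0]);TH=-.243;M=Ro.from_euler('z',TH)
def lev(q,gap=0.,r=.32,s=1):
    p=.52-q;u=np.array([0,-np.cos(p),np.sin(p)]);n=np.array([0,-np.sin(p),-np.cos(p)])
    P=np.array([0,0,.13])+r*u-n*(.0135+gap)
    y=np.array([s,0,0.]);R=np.c_[np.cross(y,n),y,n]
    return O+M.apply(P),(M*Ro.from_matrix(R)).as_rotvec()
SC=O+M.apply([-.085,.03,0])
def scr(op,z=.131,s=1):   # tool on head at opening op; tool x along +-head
    x=np.array([np.cos(TH+op),np.sin(TH+op),0])*s;n=np.array([0,0,-1.])
    return np.array([SC[0],SC[1],z]),Ro.from_matrix(np.c_[x,np.cross(n,x),n]).as_rotvec()
E
python3 - <<'E'
from h import *
np.set_printoptions(precision=3,suppress=True)
for s in(1,-1):
    for q in(-.1,0,.3,.62):
        print(s,q,bot.inverse_kinematics(*lev(q,s=s)))
    for o in (2.1,1,0,-.1):print("scr",s,o,bot.inverse_kinematics(*scr(o,s=s)))
print(SC)
E
```

```text
1 -0.1 [-0.099  0.139  1.516 -0.613  1.586  0.166]
1 0 [-0.18   0.106  1.568 -0.52   1.512  0.107]
1 0.3 [-0.416  0.086  1.695 -0.223  1.328 -0.123]
1 0.62 [-0.62   0.2    1.767  0.099  1.214 -0.414]
scr 1 2.1 [ 0.108  0.162  1.764 -0.     1.215 -0.178]
scr 1 1 [ 0.108  0.162  1.764 -0.     1.215  0.922]
scr 1 0 [ 0.108  0.162  1.764 -0.     1.215  1.922]
scr 1 -0.1 [ 0.108  0.162  1.764 -0.     1.215  2.022]
-1 -0.1 [-0.099  0.139  1.516 -0.613  1.586 -2.976]
-1 0 None
-1 0.3 None
-1 0.62 [-0.62   0.2    1.767  0.099  1.214  2.728]
scr -1 2.1 [ 0.108  0.162  1.764 -0.     1.215  2.963]
scr -1 1 [ 0.108  0.162  1.764 -0.     1.215 -2.22 ]
scr -1 0 [ 0.108  0.162  1.764 -0.     1.215 -1.22 ]
scr -1 -0.1 [ 0.108  0.162  1.764 -0.     1.215 -1.12 ]
[0.516 0.177 0.   ]
```

```bash
python3 - <<'E'
from h import *
import cv2
p=bot.current_ee_pos()
bot.set_gripper(0.0,20)
bot.line_to([p[0],p[1],.42],max_speed=.25)
bot.goto(*lev(0,.10))
bot.line_to(lev(0,.012)[0],max_speed=.15)
print(bot.current_clock(),bot.current_ee_pos(),lev(0,.012)[0],bot.current_contact_force())
c=bot.read_camera("scene");a=cv2.resize(c["pixels"][90:270,100:340],None,fx=3.3,fy=3.3);cv2.imwrite("pics/s1.png",a)
E
```

```text
5.8167 [ 0.52817125 -0.13007094  0.31211367] [ 0.52772925 -0.13024519  0.31113103] [ 0.24788615 -0.68324402  0.68385866]
```

View pics/s1.png

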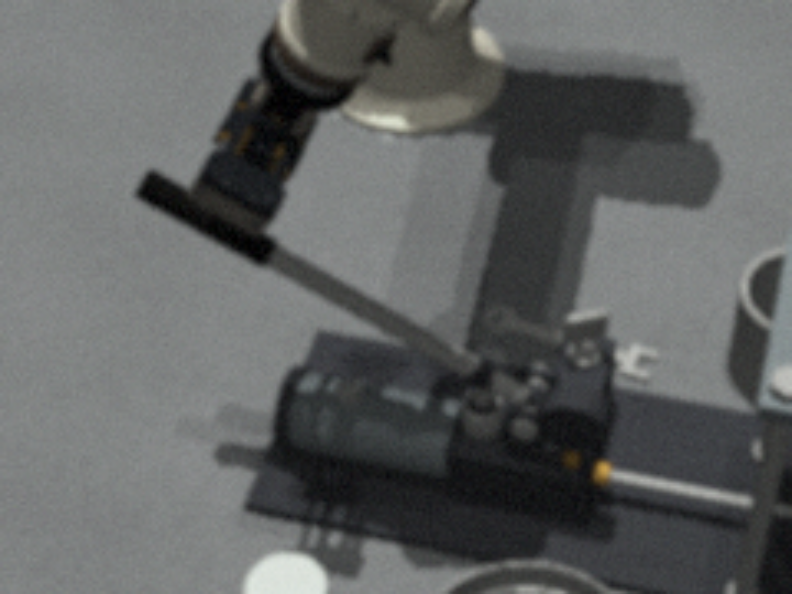

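The gripper stands square over the black grip (about (205,215) in the crop) with a small gap. Now the first stroke, with force checks.

```bash
cat >> h.py <<'E'
def f():return np.array(bot.current_contact_force())
def stroke():
    for q in(.15,.3,.45,.57):
        p,r=lev(q);bot.line_to(p,r,max_speed=.18)
        F=f().round(1)
    print("near bottom",F)
    for q in np.arange(.585,.68,.008):
        p,r=lev(q);bot.line_to(p,r,max_speed=.05);F=f()
        print(round(q,3),F.round(1))
        if F[2]>28:break
    zb=bot.current_ee_pos()[2]
    for q,g in((.45,0),(.3,0),(.15,0),(0,.015)):
        p,r=lev(q,g);bot.line_to(p,r,max_speed=.18)
    bot.hold(.4)
    print("clock",bot.current_clock(),"zb",zb,"top F",f().round(1))
E
python3 - <<'E'
from h import *
import cv2
stroke()
c=bot.read_camera("scene");a=cv2.resize(c["pixels"][90:270,100:340],None,fx=3.3,fy=3.3);cv2.imwrite("pics/s2.png",a)
E
```

```text
near bottom [-1.6 -0.3  7.8]
0.585 [-1.7 -1.6  9.5]
0.593 [-1.7 -1.5  7.9]
0.601 [-1.9 -2.5  9.3]
0.609 [-3.7 -0.9 10. ]
0.617 [-9.8  0.3 24.5]
0.625 [-15.9   4.4  40.1]
clock 11.2417 zb 0.11778005975707526 top F [-0.5  0.4 -0.5]
```

View pics/s2.png

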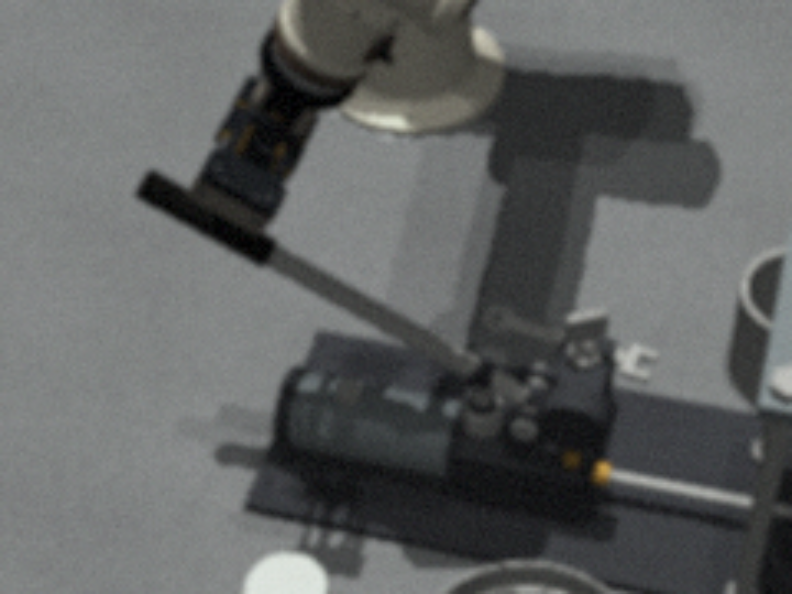

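The lever is back at its upper stop, tip at (150,185) as before. The lower stop shows as a sharp force rise at about 0.613. I'll do three more strokes with a gentler bottom.

```bash
sed -i 's/np.arange(.585,.68,.008)/(.608,.614,.619,.624)/; s/F\[2\]>28/F[2]>22/' h.py; python3 - <<'E'
from h import *
for i in range(3):stroke()
import cv2
p=bot.current_ee_pos()
bot.line_to([p[0],p[1],.40],max_speed=.25)
bot.goto(*scr(2.10,.30))
bot.set_gripper(.6)
c=bot.read_camera("wrist");cv2.imwrite("pics/w.png",c["pixels"])
print(bot.current_clock(),bot.current_ee_pos(),bot.current_joints())
x=np.array([np.cos(TH+2.1),np.sin(TH+2.1),0])*.02
for P in(SC+[0,0,.161],SC+[0,0,.161]+x,SC+[0,0,.161]-x):print(proj(c,P))
c=bot.read_camera("top");cv2.imwrite("pics/t2.png",c["pixels"])
E
```

```text
near bottom [-0.9 -0.4  7.6]
0.608 [-2.4 -1.  10.1]
0.614 [-7.3 -0.2 20.4]
0.619 [-11.6   1.3  28.9]
clock 16.0667 zb 0.11792916291473912 top F [ 0.5 -0.5  0.3]
near bottom [-1.8 -0.1  8.5]
0.608 [-2.3 -1.4  9.9]
0.614 [-7.1  0.5 19.5]
0.619 [-11.8   1.7  29. ]
clock 20.8417 zb 0.11793126380799074 top F [ 0.1 -0.5  0.5]
near bottom [-0.9 -0.8  7.7]
0.608 [-1.6 -0.9  9.2]
0.614 [-7.3  0.  21.1]
0.619 [-10.2   2.   28.5]
clock 25.6167 zb 0.11791322086217416 top F [-0.4  0.8 -0.5]
28.2667 [0.51618395 0.17660271 0.29999879] [ 1.08073612e-01  3.77815571e-02  1.55930266e+00 -1.54469044e-05
  1.54454494e+00 -1.78171542e-01]
[258.0611624  183.35612234]
[258.06231835 164.51959369]
[258.06004212 201.61133831]
```

View pics/w.png

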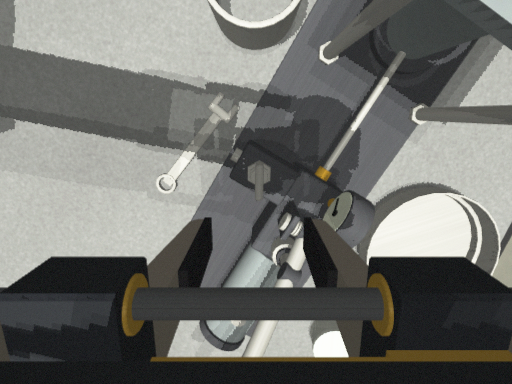

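The screw head shows at (259,180), upright in the wrist image and matching the prediction of (258,183), so it lies squarely between the fingers. Descend and grip.

```bash
python3 - <<'E'
from h import *
import cv2
bot.set_gripper(.35)
bot.line_to(scr(2.1,.20)[0],max_speed=.2)
bot.line_to(scr(2.1)[0],max_speed=.08)
print(f().round(1),bot.current_ft_torque())
bot.set_gripper(0,40)
print(bot.current_clock(),bot.current_opening()*92,bot.current_grip_force(),f().round(1),np.round(bot.current_ft_torque(),2),bot.current_ee_pos())
c=bot.read_camera("wrist");cv2.imwrite("pics/w2.png",cv2.resize(c["pixels"][100:300,120:400],None,fx=2.5,fy=2.5))
E
```

```text
[ 0.7 -0.7 -0.4] [-0.04625038  0.06231517  0.01012455]
30.9667 8.717838925033796 39.999600648880005 [ 4.9  1.4 -2.2] [ 0.19 -0.63 -0.02] [0.51761755 0.17697485 0.13150187]
```

View pics/w2.png

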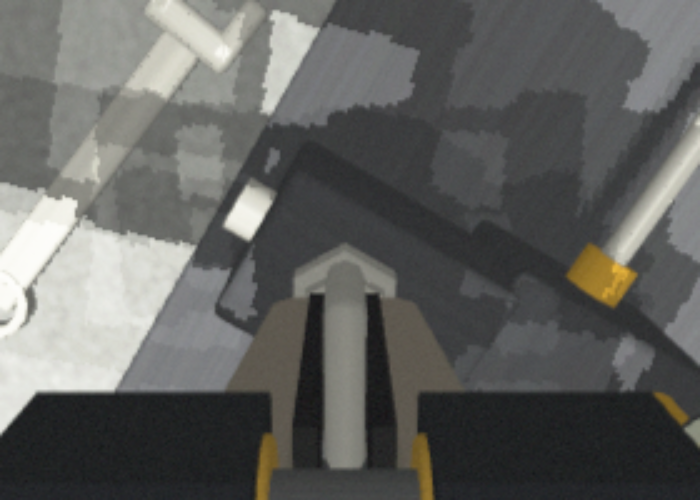

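The head is gripped, gap 8.7 mm, about (345,300) in the crop. Turn clockwise to seat, watching the moment.

```bash
python3 - <<'E'
from h import *
j0=np.array(bot.inverse_kinematics([.5176,.177,.131],scr(2.1)[1]));print(j0.round(3))
def turn(a):
    j=j0.copy();j[5]=a;bot.set_joints(j)
def rep(a):
    x=Ro.from_rotvec(bot.current_tool_rot()).as_matrix()[:,0]
    print(round(a,3),"open",round(np.arctan2(x[1],x[0])-TH,3),"j6",round(bot.current_joints()[5],3),"Mz",np.round(bot.current_ft_torque()[2],3),"F",f().round(1),round(bot.current_clock(),2))
turn(j0[5]);rep(j0[5])
for a in (.5,1.2,1.7):turn(a);rep(a)
for a in np.arange(1.75,2.2,.035):
    turn(a);rep(a)
    if abs(bot.current_ft_torque()[2])>.3:break
E
```

```text
[ 0.109  0.166  1.76  -0.     1.215 -0.178]
-0.178 open 2.1 j6 -0.178 Mz -0.045 F [-0.4 -0.1  3.6] 31.27
0.5 open 1.424 j6 0.498 Mz -0.074 F [5.4 0.4 0.1] 31.96
1.2 open 0.724 j6 1.198 Mz -0.046 F [ 8.4 -2.1 -2.2] 32.67
1.7 open 0.223 j6 1.698 Mz -0.016 F [ 9.5 -6.  -1.7] 33.22
1.75 open 0.173 j6 1.748 Mz -0.024 F [ 9.5 -5.7 -1.8] 33.47
1.785 open 0.138 j6 1.783 Mz -0.086 F [ 8.7 -5.3 -1.7] 33.72
1.82 open 0.103 j6 1.818 Mz -0.119 F [ 8.8 -6.7 -2.7] 33.97
1.855 open 0.068 j6 1.853 Mz -0.049 F [ 9.2 -6.8 -1.8] 34.22
1.89 open 0.033 j6 1.888 Mz -0.127 F [ 8.3 -7.  -2.2] 34.47
1.925 open -0.002 j6 1.923 Mz -0.076 F [ 8.1 -7.4 -2.4] 34.72
1.96 open -0.035 j6 1.957 Mz 0.613 F [ 8.3 -6.8 -1.4] 34.97
```

Seated: the moment jumps to 0.61 N m at joint 6 of about 1.935. Back off a quarter turn, firm up the grip and look.

```bash
python3 - <<'E'
from h import *
import cv2
j0=np.array(bot.inverse_kinematics([.5176,.177,.131],scr(2.1)[1]))
for a in (1.2,.365):
    j=j0.copy();j[5]=a;bot.set_joints(j)
bot.set_gripper(0,55);bot.hold(.3)
x=Ro.from_rotvec(bot.current_tool_rot()).as_matrix()[:,0]
print("open",np.arctan2(x[1],x[0])-TH,bot.current_opening()*92,bot.current_grip_force(),f().round(1),np.round(bot.current_ft_torque(),2),bot.current_clock())
w=bot.read_camera("wrist")["pixels"][60:260,120:390];t=bot.read_camera("top")["pixels"][60:260,60:330]
cv2.imwrite("pics/end.png",cv2.resize(np.vstack([w,t]),None,fx=1.5,fy=1.5))
E
```

```text
open 1.556775314291241 8.524469108509697 55.004162192344666 [ 5.8  0.1 -0. ] [-0.03 -0.75  0.06] 37.0583
```

View pics/end.png

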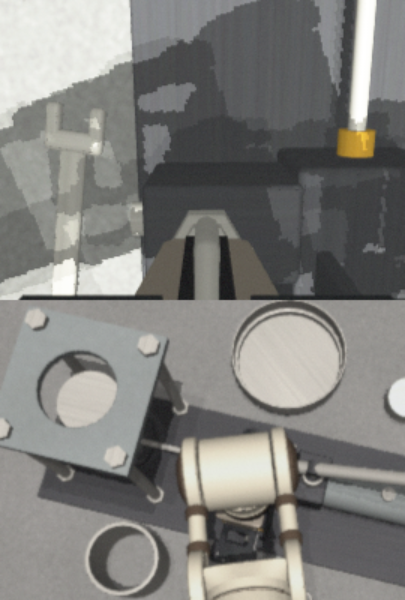

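The head at (208,240) is held between the pads and lies along the machine's y axis, a quarter turn from seated. The mould and sieve are where they were, and so are the visible parts of the spanner and tin.

```bash
python3 -c "
from workcell import bot
print(bot.job_done())"
```

```text
the job is handed in; nothing more can be done
None
```

Job handed in at about 37 s: four full lever strokes with the screw open, then the screw seated clockwise and backed off a quarter turn (about 1.56–1.57 rad), its head still gripped at 55 N, and the mould, sieve, tin and spanner not touched.

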